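# Tap out the loose foot bolt and hold its cap open

### The arm

A 7-joint arm with a two-finger parallel gripper is mounted at the origin on the work surface. World frame = base frame: x ahead of the robot, y to its left, z up, the work surface at z = 0. Lengths are in m, angles in rad, forces in N, time in s.
With the tool pointing down it reaches from about 0.4 to 0.875 m from the base axis. Payload 6.5 kg.
Tool frame: the origin (TCP) lies at the very end of the fingers, on their centre line; the grasp point (between the pads) lies 19 mm behind it; z points along the fingers, y is the direction in which the jaws open and shut (so a half turn about z gives the same grasp; the last joint's range is limited). The gripper opens to 88 mm and grips with 3 to 60 N. Pads are 18 mm wide; open, the fingers measure 123 mm over their backs; the gripper's body (75 mm by 187 mm) begins 45 mm behind the grasp point.
Start: joints at [-1.267, 0.536, -0.004, 1.538, 0.003, 1.067, -0.071], TCP at [0.235, 0.606, 0.239] pointing down, gripper open.
Joint ranges: [-2.7, 2.7], [-0.37, 2.16], [-1.27, 1.26], [0.24, 2.4], [-1.31, 4.45], [0.19, 1.91], [-2.76, 2.76]. Speed limits (rad/s): [2.39, 2.39, 3.14, 3.14, 3.14, 3.14, 3.14].

### API

Orientations are given as a unit quaternion [w, x, y, z].
In Python, from cell import env gives the robot as it stands.
- The arm moves only by the tool servo_tool, never from a script. Its argument "steps" is a list that holds one entry, the list of rows, each a list of 5 numbers: the shift along the world's x, y, z in cm, then the turn about the world's z in degrees, then the closure, from -1 (fully open) to 1 (shut), so that 0 is half open. In form: [[[x, y, z, twist, fingers], ...]]. A call has 1 to 20 rows; each row shifts and turns the pose as measured when the row begins; what a row does not reach is not made up. A row lasts 1/8 s, in which the tool goes at most 62.5 mm and 10.7 degrees, less where a joint would pass 70% of its speed; a pose out of reach is approached as far as the arm can. A call with a gripper value outside its range is refused whole. The fingers move at their own pace and stop on an object; "squeeze" is the grip in N (left out, the last holds). Time passes only in rows, so rows that do not move let the fingers close. It gives the time, the measured TCP pose, the force and the opening at its end, in the units of the state.
- env.observe(): the state, without advancing time (a new reading comes with each control period).
- env.grab_frame(name): name is "scene" or "top" or "wrist"; returns a dict with "image" (384x512x3 uint8, red, green, blue), "fx", "fy", "cx", "cy" (pixels), "rvec" (rotation vector, rad) and "tvec" (3), from world to camera coordinates, as OpenCV has them. Camera axes: x right, y down, z forward; pixel columns grow to the right and rows downward; lengths in m; the calibration is good to about 2 mm. A picture is of the moment at which its call begins. There is no depth.
- env.close_job(): hands the job in, once; it reports no verdict.
Trained networks look in the newest picture that a camera, given by its name, has taken for a name from the list of things; names that differ only in an ending like _2 or _b are one class to them, and where a whole thing is asked for, a point or a joint stands for the part that bears it (a point fixed in the world has none). Each returns a list of dicts, best first, with "p" (0 to 1); they miss things now and then, are a little off and sometimes report something else, mostly with a low value. They report only what shows in the picture. A call takes as long as a camera call. They do not tell look-alikes from the thing itself.
- env.outline_of(target, camera): "pixels" (384x512 bool, what is visible of it) and "box" ([centre column, centre row, width, height] in pixels, round what is visible of it).
- env.pinpoint(target, camera): "position" ([column, row] in pixels: a listed point, or the origin of a listed thing).
The state is a dict: "time": time; "joints": joint angles; "joint_velocities": joint speeds; "tau": joint torques, N m; "tcp_pos": TCP position; "orientation": TCP orientation; "force": force on the tool from outside, world axes, zero at the start; "ft_torque": the same for the moment, N m; "grip_width": finger opening in m.
Only numpy, scipy, OpenCV 4.12 (cv2) and the standard library are available. Lean on these libraries where they do the work, as an engineer would, in place of code of your own. Each camera call takes 0.05 s, during which the arm holds its last target. There are 200 camera calls.

### The job

Lift the tapping bar up and off its fork stand and, with the bar (never with the fingers), tap each of the machine's three bolts firmly from left to right: the loose one sinks in and stays down. Stand the bar in the steel cup, let go of it, then grip the fin of the cap behind the loose bolt and lift that cap well open, about 45 degrees, leaving the other two caps shut and the clutter alone. Finish while holding that cap still in the open position: do not let it go.

Things in the scene. Friction and masses are not known exactly. Their poses are not given: they have to be found in the camera images.
- base: fixed grey machine base, slab 300 (x) by 340 (y) mm, top 50 mm up; origin at table height, slab x from -80 to +220 mm. Own +x points away from the robot (yaw up to 0.25 rad), +y to its left. Bolts in a row at own x -50, y +100 (left), 0, -100 mm; 54 mm behind each is its cap's fin. A motor, top 147 mm up, lies across the far end from x +118 mm.
- tapper_grip (a point): centre of the tapping bar's wooden handle (26 mm diameter, 40 mm above and below this point; z up along the bar). Below: brass collar 40 mm wide, 6 mm thick, resting on two fork prongs (tops 120 mm up, ends turned up to 132 mm); then a 14 mm rod, 18 mm at the tip. 0.14 to 0.28 kg. Lift it straight up 85 mm to clear the fork. The stand's post, 46 mm behind it, is 125 mm tall.
- tapper_tip (a point): middle of the flat lower end of the tapping bar, 116 mm below the handle's centre
- cup_mouth (a point): centre of the mouth of the steel tool cup, fixed to the table: round, 64 mm outside, 56 mm inside diameter, mouth 75 mm and inner floor 6 mm above the table. The bar stands in it, leaning, with its handle above the mouth.
- bolt_left_top (a point): middle of the top of the left bolt's hexagon head (27 mm across corners, 10 mm thick; top 68 mm above the table and 18 mm above the slab while it has not been pushed in). 'Left' is the robot's left (+y).
- bolt_left (a joint): how far the left bolt has been pushed down, m: 0 at the start for all three. A tight bolt does not move (under 1.5 mm at 20 N); the loose one sinks 8 mm under 4 N or more and stays down.
- cap_left_fin (a point): grasp point in the upright fin of the left cap: fin 12 mm thick (base y), 26 mm long (base x), reaching 13 mm above this point, 25 mm below it to the cap plate (68 by 64 by 5 mm, 0.1 to 0.2 kg). Shut: 93.5 mm up; hinge line (along base y) 52 mm farther along base +x and 27 mm lower. The fin can turn between fingers that close along base y.
- cap_left (a joint): opening angle of the left cap, rad: 0 shut (level), grows as its near edge swings up and away from the robot, at most 1.35; it falls shut when let go.
- bolt_middle_top (a point): middle of the top of the middle bolt's hexagon head (27 mm across corners, 10 mm thick; top 68 mm above the table and 18 mm above the slab while it has not been pushed in). 'Left' is the robot's left (+y).
- bolt_middle (a joint): how far the middle bolt has been pushed down, m: 0 at the start for all three. A tight bolt does not move (under 1.5 mm at 20 N); the loose one sinks 8 mm under 4 N or more and stays down.
- cap_middle_fin (a point): grasp point in the upright fin of the middle cap: fin 12 mm thick (base y), 26 mm long (base x), reaching 13 mm above this point, 25 mm below it to the cap plate (68 by 64 by 5 mm, 0.1 to 0.2 kg). Shut: 93.5 mm up; hinge line (along base y) 52 mm farther along base +x and 27 mm lower. The fin can turn between fingers that close along base y.
- cap_middle (a joint): opening angle of the middle cap, rad: 0 shut (level), grows as its near edge swings up and away from the robot, at most 1.35; it falls shut when let go.
- bolt_right_top (a point): middle of the top of the right bolt's hexagon head (27 mm across corners, 10 mm thick; top 68 mm above the table and 18 mm above the slab while it has not been pushed in). 'Left' is the robot's left (+y).
- bolt_right (a joint): how far the right bolt has been pushed down, m: 0 at the start for all three. A tight bolt does not move (under 1.5 mm at 20 N); the loose one sinks 8 mm under 4 N or more and stays down.
- cap_right_fin (a point): grasp point in the upright fin of the right cap: fin 12 mm thick (base y), 26 mm long (base x), reaching 13 mm above this point, 25 mm below it to the cap plate (68 by 64 by 5 mm, 0.1 to 0.2 kg). Shut: 93.5 mm up; hinge line (along base y) 52 mm farther along base +x and 27 mm lower. The fin can turn between fingers that close along base y.
- cap_right (a joint): opening angle of the right cap, rad: 0 shut (level), grows as its near edge swings up and away from the robot, at most 1.35; it falls shut when let go.
- glue: white glue bottle, 54 mm diameter, 160 mm tall; origin at the centre of its underside. Not part of the job: leave it where it is.
- screw_box: open cardboard box 100 x 130 x 45 mm; origin at the centre of its underside. Not part of the job: leave it where it is.
- offcut: wooden offcut 50 x 120 x 30 mm; origin at the centre of its underside. Not part of the job: leave it where it is.
- spanner: steel spanner 160 mm long, lying flat; origin at the centre of its underside. Not part of the job: leave it where it is.
- washer: steel washer, 28 mm diameter, 8 mm thick, lying on the slab between the left and the middle bolt; origin at the centre of its underside. Not part of the job: leave it where it is.
- battery: black battery pack 75 x 110 x 66 mm; origin at the centre of its underside. Not part of the job: leave it where it is.
- clamp: bar clamp about 220 mm long lying flat; origin at the centre of its underside. Not part of the job: leave it where it is.
There are look-alikes about, which are no part of the job. What is shaped like the part that bears tapper_grip but blue is not meant.

How it is judged:
By the outcome, as a careful person would: the job done as asked, in the order asked, and still so for the second after the job is handed in, while the arm keeps its last pose, push and grip.
It also fails if it takes over 61 s, if anything falls off the work surface, if the arm or the gripper's body presses on something with over 40 N, if the wrist force passes 120 N, or if a joint passes its speed limit or range.

## Working session

There is one attempt and no reset: what is moved stays moved. The work goes in short steps, Python scripts to look and compute and a tool call to move; the robot and the scene stay as the last step left them, time stands still between calls to the robot, and variables do not carry over. Pictures are saved under pics/ and viewed, about 8 in all and at most 12, crops included, and the job is handed in when it is done.

Besides the shell and the picture viewer there is one more tool, called after "Call:" as name([rows], argument=value, ...), one row to a line, values as JSON. servo_tool: Moves the arm, as the interface text tells. Its arguments: {"type":"object","properties":{"steps":{"type":"array","items":{"type":"array","items":{"type":"array","items":{"type":"number"}}}},"squeeze":{"type":"number"}},"required":["steps"]}

```bash
mkdir -p pics
cat > h.py <<'E'
import numpy as np, cv2
from cell import env
def P(f):
    R=cv2.Rodrigues(np.array(f["rvec"],float))[0]; t=np.array(f["tvec"],float).ravel()
    K=np.array([[f["fx"],0,f["cx"]],[0,f["fy"],f["cy"]],[0,0,1]]); return K,R,t
def ray(f,uv):
    K,R,t=P(f); d=R.T@np.linalg.inv(K)@np.array([uv[0],uv[1],1.]); return -R.T@t,d
def atz(f,uv,z):
    c,d=ray(f,uv); return c+d*(z-c[2])/d[2]
def tri(obs):
    A=np.zeros((3,3));b=np.zeros(3)
    for f,uv in obs:
        c,d=ray(f,uv); d=d/np.linalg.norm(d); M=np.eye(3)-np.outer(d,d); A+=M;b+=M@c
    x=np.linalg.solve(A,b)
    res=[np.linalg.norm(np.array(proj(f,x))-np.array(uv)) for f,uv in obs]
    return x,res
def proj(f,X):
    K,R,t=P(f); p=K@(R@np.array(X)+t); return p[:2]/p[2]
def save(f,n): cv2.imwrite("pics/"+n,cv2.cvtColor(f["image"],cv2.COLOR_RGB2BGR))
E
python3 - <<'E'
from h import *
fs={}
for c in("scene","top"):
    fs[c]=env.grab_frame(c); save(fs[c],c+"0.png")
    f=fs[c];K,R,t=P(f);print(c,-R.T@t)
for n in "base tapper_grip tapper_tip cup_mouth bolt_left_top bolt_middle_top bolt_right_top cap_left_fin cap_middle_fin cap_right_fin".split():
    print(n)
    for c in fs:
        print("  ",c,[(np.round(d["position"]).tolist(),round(d["p"],2)) for d in env.pinpoint(n,c)[:4]])
im=np.hstack([cv2.imread("pics/%s0.png"%c) for c in fs]); cv2.imwrite("pics/both0.png",cv2.resize(im,(800,300),interpolation=cv2.INTER_AREA))
print(env.observe())
E
```

```text
scene [ 1.44669449 -0.66039447  1.13380592]
top [ 0.17008361 -0.0060591   1.71349629]
base
   scene [([260.0, 221.0], 0.87)]
   top [([257.0, 185.0], 0.56)]
tapper_grip
   scene [([102.0, 215.0], 0.78), ([144.0, 198.0], 0.76), ([166.0, 175.0], 0.72), ([156.0, 240.0], 0.68)]
   top [([355.0, 252.0], 0.7), ([359.0, 186.0], 0.69), ([383.0, 242.0], 0.62), ([352.0, 218.0], 0.52)]
tapper_tip
   scene [([160.0, 268.0], 0.86), ([132.0, 218.0], 0.77), ([151.0, 221.0], 0.72), ([114.0, 238.0], 0.56)]
   top [([356.0, 193.0], 0.7), ([350.0, 258.0], 0.67), ([372.0, 245.0], 0.67), ([347.0, 226.0], 0.58)]
cup_mouth
   scene [([310.0, 156.0], 0.69), ([237.0, 179.0], 0.53)]
   top [([171.0, 203.0], 0.88)]
bolt_left_top
   scene [([271.0, 187.0], 0.45)]
   top [([235.0, 187.0], 0.61)]
bolt_middle_top
   scene [([143.0, 198.0], 0.52), ([252.0, 198.0], 0.49)]
   top [([255.0, 187.0], 0.58)]
bolt_right_top
   scene [([226.0, 210.0], 0.42), ([202.0, 191.0], 0.27), ([150.0, 221.0], 0.18)]
   top [([287.0, 190.0], 0.42)]
cap_left_fin
   scene [([283.0, 188.0], 0.52), ([119.0, 276.0], 0.16)]
   top [([233.0,
[... 248 characters left out ...]
array([-1.26721642,  0.53639984, -0.0043962 ,  1.53789237,  0.00258955,
        1.0673012 , -0.07121989]), 'joint_velocities': array([ 1.81385558e-03, -1.55272824e-03, -8.39709437e-04, -1.56963467e-04,
        1.37244053e-03, -5.18192267e-04,  3.78676424e-05]), 'tau': array([-3.06421753e-04, -5.70911908e+01,  9.89325754e-01, -2.51922995e+01,
       -5.63765585e-02,  1.08509552e-02,  8.72576123e-06]), 'tcp_pos': array([0.23491394, 0.60606131, 0.238719  ]), 'orientation': array([1.09810927e-05, 1.83834278e-01, 9.82957251e-01, 1.19878178e-06]), 'force': array([ 0.22643283, -0.09303418, -0.01476156]), 'ft_torque': array([-0.00307663,  0.06359468,  0.03402284]), 'grip_width': 0.08796989223645542}
```

View pics/both0.png

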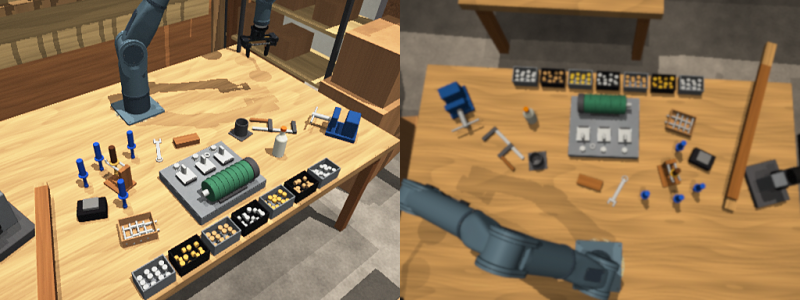

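Four blue-handled look-alikes stand around a wooden stand (scene full-res about (102,215), (125,190), (166,175), (156,240)). The candidate with a brown wooden handle is at about (144,198) in scene and (352,218) in top. I check it in a close crop.

Run:
```python
import cv2,numpy as np
a=cv2.imread("pics/scene0.png")[150:300,80:300]; b=cv2.imread("pics/top0.png")[120:270,210:410]
r=lambda x:cv2.resize(x,(0,0),fx=300/150,fy=2,interpolation=cv2.INTER_CUBIC)
a=cv2.resize(a,(800,int(150*800/220)))[:,:];
cv2.imwrite("pics/c1.png",np.vstack([cv2.resize(cv2.imread("pics/scene0.png")[160:290,80:300],(620,366),interpolation=cv2.INTER_CUBIC)[:300],cv2.resize(cv2.imread("pics/top0.png")[140:265,160:418],(620,300),interpolation=cv2.INTER_CUBIC)]))
```

```text
(no output)
```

View pics/c1.png

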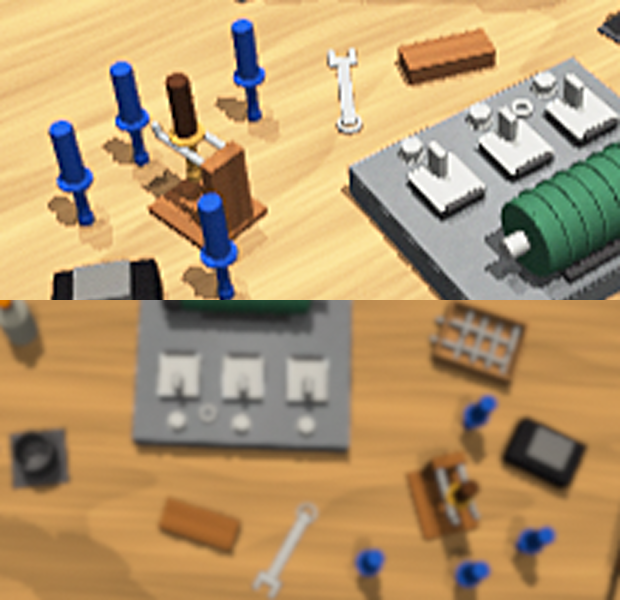

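The wooden-handled bar sits in the fork: scene about (144,198), top about (353,219). The other four are blue and not meant. Now I compute positions.

Run:
```python
from h import *
S=env.grab_frame("scene");T=env.grab_frame("top")
prs=dict(grip=((144.5,198),(353,219)),grip_net=((144,198),(352,218)),tip=((151,221),(347,226)),cup=((237,179),(171,203)),
bl=((271,187),(235,187)),bm=((252,198),(255,187)),br=((226,210),(287,190)),fl=((283,188),(233,175)),fm=((261,201),(261,178)),fr=((236,217),(289,175)))
for n in "tapper_grip tapper_tip cup_mouth bolt_left_top bolt_middle_top bolt_right_top cap_left_fin cap_middle_fin cap_right_fin".split():pass
for k,(a,b) in prs.items():
    x,r=tri([(S,a),(T,b)]); print(k,x.round(3),np.round(r,1))
for k,n,z in(("cup","cup_mouth",.075),("bl",0,.068),("bm",0,.068),("br",0,.068),("fl",0,.0935),("fm",0,.0935),("fr",0,.0935)):
    print(k,atz(S,prs[k][0],z).round(3),atz(T,prs[k][1],z).round(3))
# post top 0.125 in both crops; blue
print("post S",atz(S,(80+225/2.818,160+150/2.818),.125).round(3),"T",atz(T,(160+442/2.403,140+163/2.403),.125).round(3))
for n in ("offcut","spanner","glue","screw_box","battery","washer","clamp"):
    print(n,[atz(T,d["position"],0.05 if n=="washer" else 0).round(3).tolist() for d in env.pinpoint(n,"top")[:1]])
for b in((102,215),(125,192),(166,175),(156,240)): print("blue",atz(S,b,.13).round(3))
print("corners",[atz(T,(160+x/2.403,140+y/2.4),.05).round(3).tolist() for x,y in((135,138),(348,147))])
```

```text
grip [ 0.431 -0.323  0.165] [0.2 0.2]
grip_net [ 0.433 -0.322  0.166] [1.2 1.1]
tip [ 0.424 -0.319  0.054] [1.4 1.2]
cup [0.417 0.196 0.044] [38.6 39.7]
bl [0.539 0.094 0.081] [1.  0.9]
bm [0.542 0.016 0.073] [2.4 2.2]
br [ 0.541 -0.096  0.076] [0.3 0.2]
fl [0.581 0.107 0.101] [0.2 0.2]
fm [0.581 0.008 0.091] [1.8 1.6]
fr [ 0.596 -0.098  0.09 ] [0.7 0.6]
cup [0.43  0.02  0.075] [0.469 0.328 0.075]
bl [0.526 0.1   0.068] [0.544 0.098 0.068]
bm [0.535 0.012 0.068] [0.548 0.023 0.068]
br [ 0.534 -0.093  0.068] [ 0.543 -0.096  0.068]
fl [0.576 0.113 0.093] [0.583 0.107 0.093]
fm [0.585 0.012 0.093] [0.577 0.003 0.093]
fr [ 0.6   -0.097  0.093] [ 0.594 -0.1    0.093]
post S [ 0.479 -0.301  0.125] T [ 0.476 -0.298  0.125]
offcut []
spanner [[0.341, -0.081, 0.0]]
glue [[0.693, 0.384, 0.0]]
screw_box [[0.708, -0.376, 0.0]]
battery [[0.521, -0.466, 0.0]]
washer [[0.541, 0.059, 0.05]]
clamp [[0.553, 0.466, 0.0]]
blue [ 0.391 -0.452  0.13 ]
blue [ 0.333 -0.351  0.13 ]
blue [ 0.331 -0.202  0.13 ]
blue [ 0.576 -0.362  0.13 ]
corners [[0.503, 0.167, 0.05], [0.508, -0.166, 0.05]]
```

Call:
servo_tool([
  [[2.4,-5.6,1.2,3,-1],[2.4,-5.6,1.2,3,-1],[2.4,-5.6,1.2,3,-1],[2.4,-5.6,1.2,3,-1],[2.4,-5.6,1.2,3,-1],[2.4,-5.6,1.2,3,-1],[2.4,-5.6,1.2,3,-1],[2.4,-5.6,1.2,0,-1],[2.4,-5.6,1.2,0,-1],[0,0,0,0,-1]],
], squeeze=45)

```text
time: 2.8
tcp_pos: [0.4503, 0.0951, 0.3492]
orientation: [0.003, -0.004, 1.0, 0.002]
force: [1.1, 0.9, 0.9]
grip_width: 0.0877
```

```bash
cat >> h.py <<'E'
NM="tapper_grip tapper_tip cup_mouth bolt_left_top bolt_middle_top bolt_right_top cap_left_fin cap_middle_fin cap_right_fin".split()
def look(tag,names=NM,cam="wrist"):
    import pickle
    f=env.grab_frame(cam); save(f,tag+".png"); o=env.observe(); det={}
    for n in names: det[n]=[(tuple(np.round(d["position"],1)),round(d["p"],2)) for d in env.pinpoint(n,cam)[:3]]
    pickle.dump((f,det),open("pics/"+tag+".pkl","wb")); print(o["time"],o["tcp_pos"].round(4),o["orientation"].round(3),o["force"].round(1),o["grip_width"]); return f,det
E
python3 - <<'E'
from h import *
f,d=look("w1")
K,R,t=P(f);print("cam",-R.T@t,R[2])
Z=dict(tapper_grip=.165,tapper_tip=.05,cup_mouth=.075)
for n,v in d.items():
    z=Z.get(n,.068 if 'bolt' in n else .0935)
    print(n,[(u,p,atz(f,u,z).round(3).tolist()) for u,p in v])
S=env.grab_frame("scene"); print(proj(S,(.469,.328,.075)), [x["position"] for x in env.pinpoint("cup_mouth","scene")], tri([(S,(310,156)),(env.grab_frame("top"),(171,203))]))
E
```

```text
2.85 [0.4492 0.0977 0.3486] [ 0.002 -0.006  1.     0.002] [-0.4  0.1 -0.5] 0.08778109328439221
cam [0.38207404 0.09407799 0.49529808] [ 0.26655494  0.00404671 -0.96381123]
tapper_grip []
tapper_tip [((np.float64(43.2), np.float64(56.3)), 0.7, [0.334, -0.171, 0.05]), ((np.float64(112.9), np.float64(266.3)), 0.55, [0.613, -0.117, 0.05])]
cup_mouth [((np.float64(443.9), np.float64(171.8)), 0.88, [0.467, 0.32, 0.075])]
bolt_left_top [((np.float64(271.3), np.float64(221.0)), 0.6, [0.536, 0.106, 0.068]), ((np.float64(135.1), np.float64(71.9)), 0.15, [0.353, -0.056, 0.068])]
bolt_middle_top [((np.float64(135.0), np.float64(71.5)), 0.59, [0.352, -0.056, 0.068]), ((np.float64(193.7), np.float64(220.6)), 0.56, [0.537, 0.004, 0.068])]
bolt_right_top [((np.float64(118.0), np.float64(217.8)), 0.72, [0.533, -0.094, 0.068]), ((np.float64(136.2), np.float64(72.8)), 0.34, [0.354, -0.054, 0.068]), ((np.float64(115.2), np.float64(265.5)), 0.32, [0.602, -0.105, 0.068])]
cap_left_fin [((np.float64(265.9), np.float64(265.8)), 0.71, [0.588, 0.1, 0.093])]
cap_middle_fin [((np.float64(191.9), np.float64(265.5)), 0.68, [0.588, 0.005, 0.093])]
cap_right_fin [((np.float64(112.6), np.float64(265.9)), 0.44, [0.59, -0.097, 0.093])]
[309.90383162 154.72816987] [[307.6, 158.5]] (array([0.46945367, 0.32946048, 0.06865159]), [np.float64(0.10201183844667544), np.float64(0.10481828759031944)])
```

View pics/w1.png

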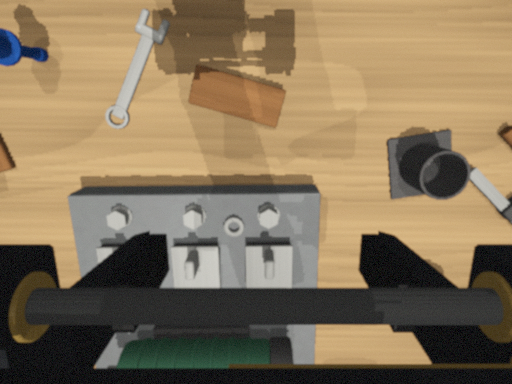

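The wrist view shows three bolts in a row at (118,218), (193,218), (269,216), the washer at (234,227), the caps below them, the cup at (444,172) and a blue look-alike at (10,48). The positions agree with the top view. Next I go near the bar.

Call:
servo_tool([
  [[-1,-6,-0.7,0,-1],[-1,-6,-0.7,0,-1],[-1,-6,-0.7,0,-1],[-1,-6,-0.7,0,-1],[-1,-6,-0.7,0,-1],[-1,-6,-0.7,0,-1],[-1,-6,-0.7,0,-1],[0,0,0,0,-1]],
])

```text
time: 4.45
tcp_pos: [0.3753, -0.3299, 0.2994]
orientation: [0.005, -0.011, 1.0, 0.001]
force: [0.9, 0.4, -0.1]
grip_width: 0.0883
```

Run:
```python
from h import *
f,d=look("w2",["tapper_grip","tapper_tip"])
for n,v in d.items():
    print(n,[(u,p,atz(f,u,.165 if 'grip' in n else .05).round(3).tolist()) for u,p in v])
print(proj(f,(.431,-.322,.165)),proj(f,(.431,-.322,.205)))
```

```text
4.5 [ 0.3765 -0.3274  0.2994] [ 0.005 -0.013  1.     0.002] [0.2 0.5 0.4] 0.08810206078318326
tapper_grip [((np.float64(232.2), np.float64(334.8)), 0.96, [0.525, -0.357, 0.165]), ((np.float64(142.7), np.float64(165.5)), 0.85, [0.363, -0.43, 0.165]), ((np.float64(401.9), np.float64(126.6)), 0.85, [0.326, -0.22, 0.165])]
tapper_tip [((np.float64(237.6), np.float64(281.6)), 0.86, [0.534, -0.36, 0.05]), ((np.float64(267.1), np.float64(203.2)), 0.67, [0.428, -0.325, 0.05]), ((np.float64(177.6), np.float64(148.4)), 0.66, [0.365, -0.429, 0.05])]
[271.26612656 244.77820354] [272.39175468 266.12956638]
```

View pics/w2.png

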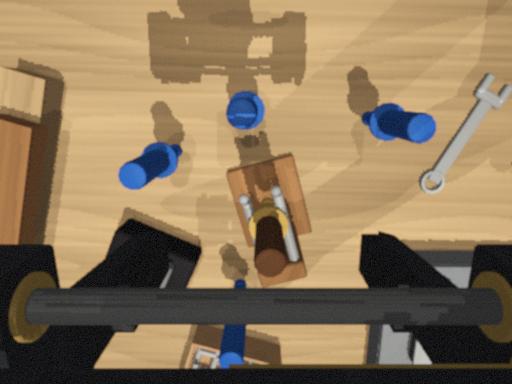

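The wooden handle's top is at (270,262), within 2 mm of the estimate; the blue look-alikes are at (245,110), (148,165), (402,124) and (233,340). Now I go over the bar and down.

Call:
servo_tool([
  [[2.6,0.2,0,0,-1],[2.6,0.2,0,0,-1],[0,0,0,0,-1],[0,0,-3,0,-1],[0,0,-3,0,-1],[0,0,0,0,-1]],
])

```text
time: 5.35
tcp_pos: [0.4332, -0.3115, 0.2396]
orientation: [0.007, -0.023, 1.0, 0.005]
force: [0.1, 0.4, 0.2]
grip_width: 0.0884
```

Call:
servo_tool([
  [[-0.4,-1.1,0,-3,-1],[0,0,0,0,-1],[0,0,-2,0,-1],[0,0,-2,0,-1],[0,0,-2,0,-1],[0,0,0,0,-1]],
])

```text
time: 6.1
tcp_pos: [0.4312, -0.3258, 0.1849]
orientation: [0.012, 0.006, 1.0, 0.002]
force: [0.1, -0.8, -0.4]
grip_width: 0.088
```

Call:
servo_tool([
  [[-0.2,0.2,-1.7,0,-1],[0,0,-1.7,0,-1],[0,0,0,0,-1]],
])

```text
time: 6.48
tcp_pos: [0.4301, -0.3243, 0.1506]
orientation: [0.013, 0.006, 1.0, 0.002]
force: [-0.2, -0.4, -0.4]
grip_width: 0.0882
```

Run:
```python
from h import *
f,d=look("w3",["tapper_grip"])
print(d, proj(f,(.429,-.323,.165)),proj(f,(.429,-.323,.205)))
```

```text
6.525 [ 0.4304 -0.3247  0.1513] [0.014 0.006 1.    0.001] [-0.5  1.1  0.6] 0.08834836300422724
{'tapper_grip': [((np.float64(207.7), np.float64(3.5)), 0.76), ((np.float64(30.4), np.float64(123.7)), 0.66), ((np.float64(264.1), np.float64(265.3)), 0.57)]} [267.18221702 265.31929069] [268.76586225 327.80061674]
```

Call:
servo_tool([
  [[0,0,0,0,1],[0,0,0,0,1],[0,0,0,0,1],[0,0,0,0,1],[0,0,0,0,1]],
], squeeze=50)

```text
time: 7.2
tcp_pos: [0.4315, -0.3255, 0.153]
orientation: [0.015, 0.006, 1.0, 0.001]
force: [1.3, 0.2, 0.9]
grip_width: 0.0402
```

Call:
servo_tool([
  [[0,0,-0.1,0,1],[0,0,0,0,1],[0,0,0,0,1],[0,0,0,0,1]],
])

```text
time: 7.7
tcp_pos: [0.4314, -0.3253, 0.1518]
orientation: [0.015, 0.006, 1.0, 0.001]
force: [0.2, -0.4, -0.1]
grip_width: 0.0251
```

Gripped at about 25 mm. Lift straight up.

Call:
servo_tool([
  [[0,0,1,0,1],[0,0,2,0,1],[0,0,2,0,1],[0,0,2,0,1],[0,0,2,0,1],[0,0,1.5,0,1],[0,0,0,0,1]],
])

```text
time: 8.57
tcp_pos: [0.43, -0.3254, 0.2623]
orientation: [0.014, 0.007, 1.0, 0.001]
force: [0.6, -0.4, -1.4]
grip_width: 0.0252
```

Run:
```python
from h import *
f,d=look("w4",["tapper_grip","tapper_tip"]); print(d)
o=env.observe()["tcp_pos"]; print("exp tip",proj(f,o+[0,0,.014-.116]))
f,d=look("s4",["tapper_grip","tapper_tip"],"scene"); print(d); print(proj(f,o+[0,0,.014]),proj(f,o+[0,0,-.102]))
a=cv2.imread("pics/w4.png");b=cv2.imread("pics/s4.png")[130:280,60:260]
cv2.imwrite("pics/c4.png",np.hstack([cv2.resize(a,(400,300)),cv2.resize(b,(400,300),interpolation=cv2.INTER_CUBIC)]))
```

```text
8.625 [ 0.4297 -0.3251  0.2616] [0.014 0.007 1.    0.001] [ 0.4  0.1 -1.9] 0.024724661955705884
{'tapper_grip': [((np.float64(261.6), np.float64(261.9)), 0.75), ((np.float64(121.8), np.float64(111.0)), 0.68), ((np.float64(425.1), np.float64(48.7)), 0.6)], 'tapper_tip': [((np.float64(264.3), np.float64(187.4)), 0.9), ((np.float64(374.6), np.float64(58.8)), 0.77), ((np.float64(160.3), np.float64(106.5)), 0.74)]}
exp tip [264.77182852 189.13630318]
8.775 [ 0.4292 -0.3246  0.2604] [0.013 0.007 1.    0.002] [-0.1 -0.2 -1.7] 0.024994077371959904
{'tapper_grip': [((np.float64(156.6), np.float64(240.2)), 0.83), ((np.float64(166.4), np.float64(177.2)), 0.83), ((np.float64(123.5), np.float64(189.6)), 0.75)], 'tapper_tip': [((np.float64(145.7), np.float64(197.4)), 0.87), ((np.float64(170.2), np.float64(203.9)), 0.74), ((np.float64(157.3), np.float64(266.0)), 0.64)]}
[138.77888055 170.52209   ] [144.3128535  199.28907907]
```

View pics/c4.png

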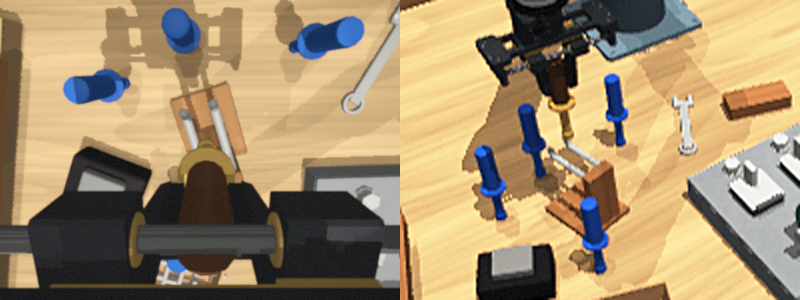

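The bar is off the fork and hangs straight; its tip is at wrist (264,187) and scene (146,197), as expected. Now to the left bolt.

Call:
servo_tool([
  [[1.3,5,0.2,0,1],[1.3,5.4,0.1,0,1],[1.3,5.4,0,0,1],[1.3,5.4,0,0,1],[1.3,5.4,0,0,1],[1.3,5.4,0,0,1],[1.3,5.4,0,0,1],[1.3,5.4,0,0,1],[0,0,0,0,1]],
])

```text
time: 10.0
tcp_pos: [0.532, 0.1166, 0.2604]
orientation: [0.011, 0.008, 1.0, 0.0]
force: [-0.9, -0.0, -1.9]
grip_width: 0.0247
```

Call:
servo_tool([
  [[0.1,-1.2,0,0,1],[0,0,-2.5,0,1],[0,0,-2.5,0,1],[0,0,-1,0,1],[0,0,0,0,1]],
])

```text
time: 10.62
tcp_pos: [0.5328, 0.0941, 0.199]
orientation: [0.011, 0.014, 1.0, -0.002]
force: [0.0, -0.9, -1.4]
grip_width: 0.0247
```

```bash
cat > tip.py <<'E'
from h import *
import sys
f,d=look(sys.argv[1],["tapper_tip","bolt_left_top","bolt_middle_top","bolt_right_top"]);z=env.observe()["tcp_pos"][2]-.102
for n,v in d.items(): print(n,[(p,atz(f,u,z if 'tip' in n else .068).round(4).tolist(),np.round(u).tolist()) for u,p in v])
E
python3 tip.py w5
```

```text
10.675 [0.5331 0.0941 0.1995] [ 0.011  0.014  1.    -0.002] [-0.4  0.1 -1.5] 0.02509434795415538
tapper_tip [(0.78, [0.5286, 0.0921, 0.0981], [262.0, 187.0])]
bolt_left_top [(0.79, [0.5327, 0.1055, 0.068], [278.0, 182.0])]
bolt_middle_top [(0.78, [0.5334, 0.0049, 0.068], [157.0, 186.0])]
bolt_right_top [(0.8, [0.5348, -0.0975, 0.068], [35.0, 190.0])]
```

View pics/w5.png

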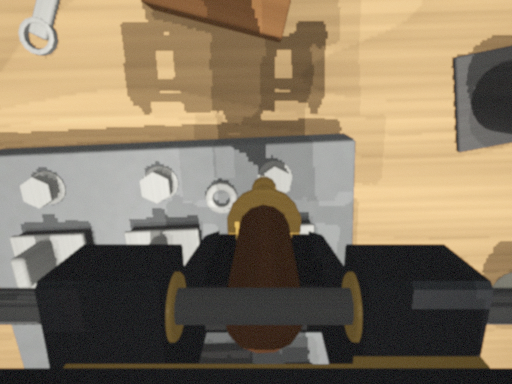

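Call:
servo_tool([
  [[0.3,1.3,0,1.5,1],[0,0,-1.2,0,1],[0,0,-1.2,0,1],[0,0,0,0,1]],
])

```text
time: 11.38
tcp_pos: [0.5369, 0.111, 0.1747]
orientation: [0.012, -0.002, 1.0, -0.0]
force: [-0.0, 0.4, -1.1]
grip_width: 0.0252
```

```bash
python3 tip.py w6
```

```text
11.425 [0.5372 0.1109 0.1752] [ 0.013 -0.002  1.    -0.   ] [ 0.4 -0.8 -1.6] 0.024834547425859933
tapper_tip [(0.91, [0.532, 0.1096, 0.0744], [262.0, 186.0]), (0.37, [0.5419, 0.0615, 0.0744], [198.0, 198.0])]
bolt_left_top [(0.8, [0.535, 0.1048, 0.068], [256.0, 187.0])]
bolt_middle_top [(0.8, [0.536, 0.003, 0.068], [122.0, 188.0]), (0.68, [0.562, 0.0255, 0.068], [154.0, 220.0])]
bolt_right_top []
```

Shift −5 mm in y and press down.

Call:
servo_tool([
  [[0.2,-0.5,0,0,1],[0,0,-0.6,0,1],[0,0,-0.6,0,1],[0,0,-0.6,0,1]],
])

```text
time: 12.12
tcp_pos: [0.5494, 0.1059, 0.1678]
orientation: [0.023, -0.001, 1.0, 0.003]
force: [-4.1, -2.9, 46.6]
grip_width: 0.0249
```

Call:
servo_tool([
  [[0,0,0.8,0,1],[-0.8,0,1,0,1],[0,0,0.5,0,1],[0,0,0,0,1]],
])

```text
time: 12.62
tcp_pos: [0.5409, 0.1059, 0.192]
orientation: [0.023, -0.001, 1.0, 0.003]
force: [-0.2, 0.7, -1.5]
grip_width: 0.0254
```

```bash
python3 tip.py w7
```

```text
12.675 [0.5406 0.1059 0.1916] [ 0.023 -0.001  1.     0.003] [ 0.2 -0.8 -1.9] 0.024855133713232495
tapper_tip [(0.79, [0.5287, 0.1077, 0.0895], [266.0, 172.0])]
bolt_left_top [(0.87, [0.5315, 0.1049, 0.068], [262.0, 169.0])]
bolt_middle_top [(0.82, [0.5356, 0.0045, 0.068], [136.0, 174.0])]
bolt_right_top [(0.95, [0.5378, -0.0987, 0.068], [7.0, 177.0])]
```

View pics/w7.png

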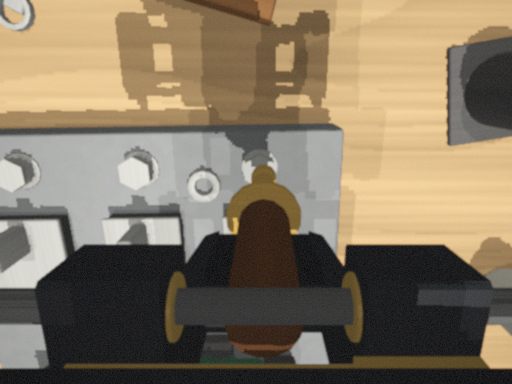

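The left bolt at (260,163) still stands up: a tight one that resisted 46 N. Now the middle bolt, with a softer press.

Call:
servo_tool([
  [[0.2,-3.5,0,0,1],[0.2,-3.5,0,0,1],[0.1,-3.3,0,0,1],[0,0,0,0,1],[0,0,0,0,1]],
])

```text
time: 13.5
tcp_pos: [0.5456, 0.0012, 0.1902]
orientation: [0.022, -0.002, 1.0, 0.003]
force: [0.8, -0.1, -1.7]
grip_width: 0.025
```

```bash
python3 tip.py w8
```

```text
13.55 [0.5456 0.0009 0.1903] [ 0.022 -0.002  1.     0.003] [-0.   0.  -1.2] 0.025212475959516773
tapper_tip []
bolt_left_top [(0.73, [0.5328, 0.1042, 0.068], [394.0, 166.0]), (0.28, [0.6025, -0.106, 0.068], [136.0, 246.0])]
bolt_middle_top [(0.9, [0.5365, 0.0047, 0.068], [268.0, 170.0])]
bolt_right_top [(0.83, [0.5353, -0.0973, 0.068], [138.0, 168.0])]
```

Call:
servo_tool([
  [[0,0.1,-1.0,0,1],[0,0,-0.5,0,1],[0,0,-0.4,0,1],[0,0,-0.3,0,1]],
])

```text
time: 14.25
tcp_pos: [0.5457, 0.0037, 0.1668]
orientation: [0.022, -0.004, 1.0, 0.003]
force: [-0.6, 0.1, 0.7]
grip_width: 0.025
```

Call:
servo_tool([
  [[0,0,-0.3,0,1]],
])

```text
time: 14.38
tcp_pos: [0.5458, 0.0037, 0.1637]
orientation: [0.022, -0.004, 1.0, 0.003]
force: [-0.2, -0.3, 1.1]
grip_width: 0.0248
```

Call:
servo_tool([
  [[0,0,-0.3,0,1]],
])

```text
time: 14.5
tcp_pos: [0.5459, 0.0036, 0.1609]
orientation: [0.022, -0.004, 1.0, 0.003]
force: [-2.7, 0.8, 18.3]
grip_width: 0.025
```

Call:
servo_tool([
  [[0,0,-0.2,0,1],[0,0,0.8,0,1],[0,0,1.6,0,1],[0,-3.3,0.5,0,1],[0,-3.3,0,0,1],[0,-3.3,0,0,1],[0,0,0,0,1],[0,0,0,0,1]],
])

```text
time: 15.5
tcp_pos: [0.5482, -0.0972, 0.1943]
orientation: [0.025, -0.005, 1.0, 0.004]
force: [-0.2, 0.4, -2.0]
grip_width: 0.0251
```

```bash
python3 tip.py w9;python3 -c "
import cv2
i=cv2.imread('pics/w9.png')[90:290];cv2.imwrite('pics/c9.png',cv2.resize(i,(800,312),interpolation=cv2.INTER_CUBIC))"
```

```text
15.55 [ 0.5483 -0.0974  0.1944] [ 0.026 -0.005  1.     0.003] [ 1.  -0.  -0.8] 0.024819121301003593
tapper_tip [(0.61, [0.5367, -0.0968, 0.092], [264.0, 173.0]), (0.57, [0.5407, -0.2891, 0.092], [1.0, 176.0])]
bolt_left_top []
bolt_middle_top [(0.86, [0.5321, 0.004, 0.068], [390.0, 160.0])]
bolt_right_top [(0.85, [0.5368, -0.095, 0.068], [266.0, 165.0])]
```

View pics/c9.png

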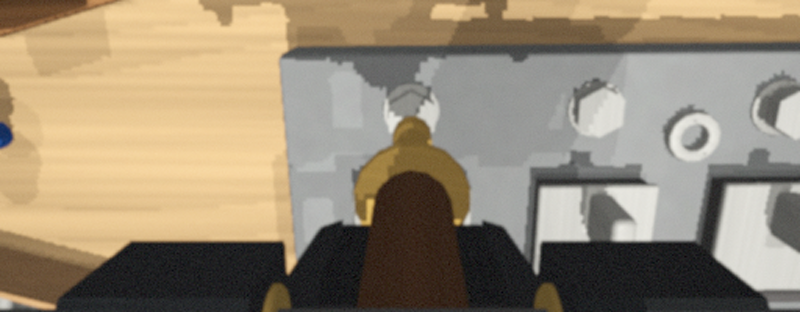

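The middle bolt at about crop (600,108) looks lower than the left one at (780,105). Now tap the right one with the same press profile.

Call:
servo_tool([
  [[-0.1,0,-1.4,0,1],[0,0,-0.5,0,1],[0,0,-0.4,0,1],[0,0,-0.3,0,1]],
])

```text
time: 16.25
tcp_pos: [0.5487, -0.0961, 0.1681]
orientation: [0.027, -0.006, 1.0, 0.004]
force: [-5.7, 2.3, 33.8]
grip_width: 0.0252
```

34 N at full height: the right bolt is tight, so the loose one is the middle. Back off, lift, and go to the cup.

Call:
servo_tool([
  [[0,0,1,0,1],[0,0,3,0,1],[0,1,4,0,1],[-0.8,5.2,0.3,0,1],[-0.8,5.2,0,0,1],[-0.9,5.2,0,0,1],[-0.9,5.2,0,0,1],[-0.9,5.2,0,0,1],[-0.9,5.2,0,0,1],[-0.9,5.2,0,0,1],[-0.6,3.5,0,0,1],[0,0,0,0,1],[0,0,0,0,1]],
])

```text
time: 17.88
tcp_pos: [0.4778, 0.323, 0.2558]
orientation: [0.029, -0.003, 1.0, 0.004]
force: [-1.2, 0.8, -1.7]
grip_width: 0.0249
```

```bash
cat > cup.py <<'E'
from h import *
import sys
f,d=look(sys.argv[1],["tapper_tip","cup_mouth"]);z=env.observe()["tcp_pos"][2]-.102
for n,v in d.items(): print(n,[(p,atz(f,u,z if 'tip' in n else .075).round(4).tolist(),np.round(u).tolist()) for u,p in v])
E
python3 cup.py w10
```

```text
17.925 [0.4778 0.3232 0.2559] [ 0.029 -0.003  1.     0.004] [-0.   0.5 -1.5] 0.02462685240234963
tapper_tip [(0.78, [0.4694, 0.3234, 0.154], [264.0, 176.0]), (0.46, [0.4979, 0.1609, 0.154], [49.0, 212.0])]
cup_mouth [(0.88, [0.4684, 0.3216, 0.075], [261.0, 153.0])]
```

Call:
servo_tool([
  [[0,0,-3,0,1],[0,0,-3,0,1],[0,0,-2,0,1],[0,0,-1,0,1],[0,0,0,0,1]],
])

```text
time: 18.65
tcp_pos: [0.4812, 0.3177, 0.1654]
orientation: [0.031, 0.002, 1.0, 0.004]
force: [-0.8, -0.4, -1.7]
grip_width: 0.0248
```

```bash
python3 cup.py w11
```

```text
18.7 [0.4815 0.3179 0.1659] [0.031 0.002 1.    0.005] [-0.6  0.6 -1.9] 0.02493547772672216
tapper_tip [(0.68, [0.4723, 0.3186, 0.0645], [264.0, 175.0])]
cup_mouth [(0.88, [0.4701, 0.322, 0.075], [269.0, 176.0])]
```

View pics/w11.png

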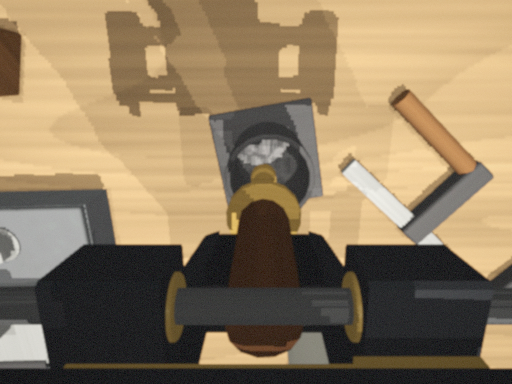

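The tip is just inside the cup's mouth (centre about (269,172)). Centre it and go on down.

Call:
servo_tool([
  [[-0.3,0.5,0,0,1],[0,0,-2,0,1],[0,0,-1.5,0,1],[0,0,-1,0,1],[0,0,-0.5,0,1]],
])

```text
time: 19.42
tcp_pos: [0.4796, 0.3268, 0.1177]
orientation: [0.034, 0.001, 0.999, 0.008]
force: [-0.4, 0.4, -1.3]
grip_width: 0.0254
```

Call:
servo_tool([
  [[0,-0.3,-0.5,0,1],[0,0,-0.4,0,1],[0,0,-0.3,0,1]],
])

```text
time: 19.8
tcp_pos: [0.4811, 0.324, 0.1069]
orientation: [0.035, 0.001, 0.999, 0.008]
force: [-4.7, -3.6, 29.0]
grip_width: 0.0248
```

Call:
servo_tool([
  [[0,0,0.2,0,1],[0,0,0,0,-1],[0,0,0,0,-1],[0,0,0,0,-1],[0,0,0,0,-1],[0,0,0,0,-1],[0,0,0,0,-1],[0,0,0,0,-1],[0,0,1.5,0,-1],[0,0,2.5,0,-1],[0,0,3,0,-1],[0,0,4,0,-1],[0,0,4,0,-1],[0,0,0,0,-1]],
])

```text
time: 21.55
tcp_pos: [0.4823, 0.3241, 0.2696]
orientation: [0.037, 0.002, 0.999, 0.01]
force: [-0.2, -0.1, 0.5]
grip_width: 0.0879
```

```bash
python3 cup.py w12
python3 - <<'E'
import pickle,cv2,numpy as np
from h import *
f=env.grab_frame("scene");save(f,"s12.png")
u=proj(f,(.47,.323,.1)).astype(int); b=f["image"][u[1]-75:u[1]+75,u[0]-100:u[0]+100,::-1]
cv2.imwrite("pics/c12.png",np.hstack([cv2.resize(cv2.imread("pics/w12.png"),(400,300)),cv2.resize(b,(400,300),interpolation=cv2.INTER_CUBIC)]))
E
```

```text
21.6 [0.4813 0.3236 0.2677] [0.036 0.002 0.999 0.009] [-0.1 -0.8 -0. ] 0.08846461649882499
tapper_tip [(0.61, [0.504, 0.1404, 0.163], [21.0, 212.0])]
cup_mouth []
```

View pics/c12.png

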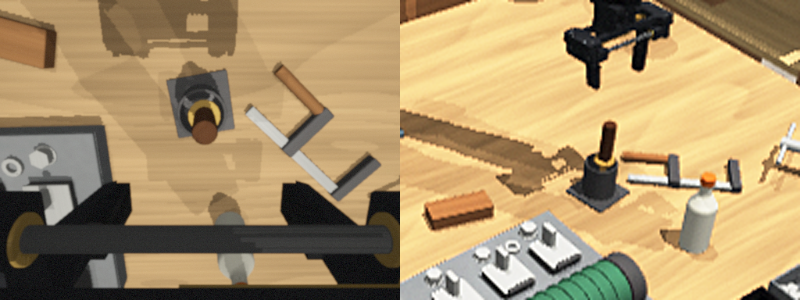

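The bar stands in the cup (wrist crop (203,112)), leaning, released and with its handle above the mouth. Next the middle cap's fin.

Call:
servo_tool([
  [[1,-5.3,0,0,-1],[1.1,-5.3,-0.5,0,-1],[1.1,-5.3,-1,0,-1],[1.1,-5.3,-1.5,0,-1],[1.1,-5.3,-1.5,0,-0.4],[1,-5.3,-1.5,0,-0.2],[0,0,0,0,-0.2],[0,0,0,0,-0.2]],
])

```text
time: 22.75
tcp_pos: [0.5377, -0.0049, 0.1938]
orientation: [0.026, -0.0, 1.0, 0.004]
force: [0.1, 0.6, 0.1]
grip_width: 0.0533
```

Run:
```python
from h import *
f,d=look("w13",NM[3:])
for n,v in d.items(): print(n,[(p,atz(f,u,.068 if 'bolt' in n else .0935).round(4).tolist(),np.round(u).tolist()) for u,p in v])
print(proj(f,(.588,.004,.1065)))
```

```text
22.8 [ 0.5376 -0.0051  0.1938] [ 0.026 -0.     1.     0.004] [-0.7 -1.4  0.1] 0.05295577205336009
bolt_left_top [(0.73, [0.5321, 0.1028, 0.068], [396.0, 172.0])]
bolt_middle_top [(0.69, [0.5321, 0.0048, 0.068], [275.0, 172.0])]
bolt_right_top [(0.7, [0.537, -0.0972, 0.068], [148.0, 178.0])]
cap_left_fin [(0.92, [0.5894, 0.1024, 0.0935], [399.0, 251.0])]
cap_middle_fin [(0.77, [0.5904, 0.0044, 0.0935], [275.0, 252.0])]
cap_right_fin [(0.55, [0.5905, -0.0935, 0.0935], [150.0, 253.0])]
[274.91289226 257.860282  ]
```

View pics/w13.png

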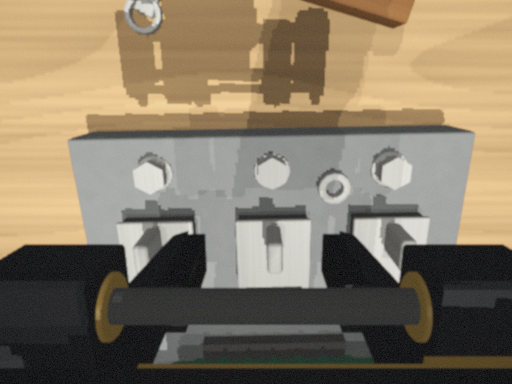

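Middle bolt (272,172) sits lowest (no side visible) and its fin is at (275,252); the network agrees with (0.590, 0.004).

Call:
servo_tool([
  [[2.6,0.5,0,0,-0.2],[2.6,0.4,0,0,-0.2],[0,0,-3,0,-0.2],[0,0,-2.5,0,-0.2],[0,0,-1,0,-0.2],[0,0,0,0,-0.2]],
])

```text
time: 23.85
tcp_pos: [0.5933, 0.0087, 0.13]
orientation: [0.029, -0.004, 1.0, 0.005]
force: [-0.6, -0.5, 0.1]
grip_width: 0.0529
```

Call:
servo_tool([
  [[-0.3,-0.4,0,0,-0.2],[0,0,-2,0,-0.2],[0,0,-2,0,-0.2],[0,0,-1.2,0,-0.2],[0,0,0,0,-0.2]],
])

```text
time: 24.48
tcp_pos: [0.5928, 0.0035, 0.0816]
orientation: [0.033, -0.003, 0.999, 0.006]
force: [0.6, -0.6, -0.5]
grip_width: 0.0531
```

Call:
servo_tool([
  [[-0.3,0,-0.4,0,-0.2],[0,0,0,0,1],[0,0,0,0,1],[0,0,0,0,1],[0,0,0,0,1],[0,0,0,0,1],[0,0,0,0,1]],
], squeeze=35)

```text
time: 25.35
tcp_pos: [0.591, 0.0043, 0.0796]
orientation: [0.035, -0.004, 0.999, 0.006]
force: [-0.3, 0.4, 0.7]
grip_width: 0.0116
```

Fin gripped (11.6 mm). Swing along the hinge arc.

Call:
servo_tool([
  [[0.46,0,0.64,0,1],[0.54,0,0.58,0,1],[0.62,0,0.51,0,1],[0,0,0,0,1]],
])

```text
time: 25.85
tcp_pos: [0.6016, 0.0045, 0.0944]
orientation: [0.027, -0.005, 1.0, 0.006]
force: [-1.3, 0.8, -4.1]
grip_width: 0.0118
```

Call:
servo_tool([
  [[0.65,0,0.45,0,1],[0.7,0,0.4,0,1],[0.75,0,0.35,0,1],[0.75,0,0.25,0,1],[0,0,0,0,1]],
])

```text
time: 26.48
tcp_pos: [0.6233, 0.0048, 0.1075]
orientation: [0.019, -0.005, 1.0, 0.007]
force: [-1.2, 1.1, -6.0]
grip_width: 0.0117
```

Run:
```python
from h import *
h=np.array([.6415,.0665])
f,d=look("w14",["cap_middle_fin"]); print(d)
f,d=look("s14",["cap_left_fin","cap_middle_fin","cap_right_fin"],"scene"); print(d)
for a in (0,30,40,45,50):
    t=np.radians(152.6-a); print(a,proj(f,(h[0]+.0586*np.cos(t),.004,h[1]+.0586*np.sin(t))).round(1))
```

```text
26.525 [0.6234 0.0049 0.1075] [ 0.019 -0.005  1.     0.007] [-1.2  1.5 -3.8] 0.011731515794872258
{'cap_middle_fin': [((np.float64(264.7), np.float64(259.7)), 0.88)]}
26.625 [0.6233 0.0049 0.1074] [ 0.019 -0.005  1.     0.007] [-1.5  1.6 -4.3] 0.01144521302494933
{'cap_left_fin': [((np.float64(283.1), np.float64(191.5)), 0.55)], 'cap_middle_fin': [((np.float64(265.9), np.float64(200.5)), 0.66), ((np.float64(286.0), np.float64(187.6)), 0.62)], 'cap_right_fin': [((np.float64(236.2), np.float64(215.9)), 0.75)]}
0 [259.8 202.7]
30 [263.7 201.3]
40 [265.4 201.9]
45 [266.4 202.4]
50 [267.3 202.9]
```

Call:
servo_tool([
  [[0.45,0,0.1,0,1],[0,0,0,0,1],[0,0,0,0,1],[0,0,0,0,1]],
])

```text
time: 27.28
tcp_pos: [0.6263, 0.0049, 0.1083]
orientation: [0.017, -0.005, 1.0, 0.007]
force: [-3.0, 0.9, -3.6]
grip_width: 0.0118
```

Run:
```python
from h import *
o=env.observe();print(o["tcp_pos"],o["force"],o["grip_width"])
f=env.grab_frame("scene");save(f,"s15.png");w=env.grab_frame("wrist");save(w,"w15.png")
u=proj(f,(.6,.0,.1)).astype(int)
a=f["image"][u[1]-60:u[1]+60,u[0]-80:u[0]+80,::-1]
cv2.imwrite("pics/c15.png",np.hstack([cv2.resize(a,(400,300),interpolation=cv2.INTER_CUBIC),cv2.resize(w["image"][:,:,::-1],(400,300))]))
```

```text
[0.62631366 0.00491755 0.10834201] [-2.97459175  0.9180164  -3.57057593] 0.011760282224314706
```

View pics/c15.png

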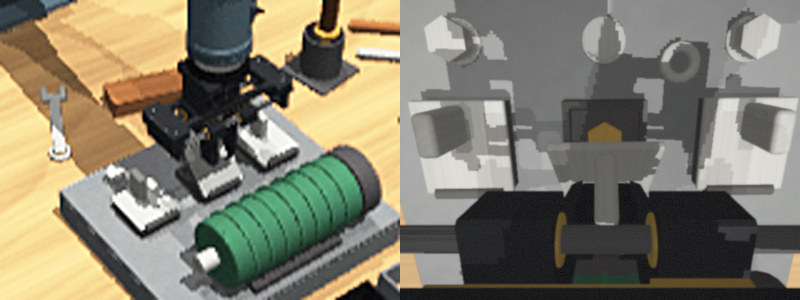

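The middle cap is clearly open in the grip at about 44° and the other two are shut. One small nudge, hold, then hand in.

Call:
servo_tool([
  [[0.35,0,0,0,1],[0,0,0,0,1],[0,0,0,0,1],[0,0,0,0,1]],
])

```text
time: 27.88
tcp_pos: [0.6287, 0.005, 0.1089]
orientation: [0.016, -0.005, 1.0, 0.007]
force: [-3.4, 1.7, -3.2]
grip_width: 0.0116
```

Run:
```python
from h import *
o=env.observe();print(o["time"],o["tcp_pos"],o["force"],o["grip_width"],abs(o["joint_velocities"]).max())
print(env.close_job())
```

```text
27.875 [0.62866206 0.0049912  0.10886052] [-3.36786524  1.66901776 -3.22777787] 0.011628184898838712 0.0011889269620336174
the job is handed in; nothing more can be done
None
```

The job is done and handed in at about 27.9 s. I lifted the wooden-handled bar off its fork and tapped the bolts from left to right. The left and right bolts held at 47 N and 34 N. The middle one sank about 8 mm and sat lowest in the next pictures. I then stood the bar in the cup and let it go, and swung the middle cap open by its fin.

- **Last checks:** The fin was still gripped (11.6 mm opening) and the arm was still, with about 5 N on the wrist. The final picture showed the middle cap open and the other two shut. An earlier picture showed the bar standing in the cup.
- **Cap angle:** I worked out about 46° from the tool position and the hinge geometry. It was not measured directly, and the tool rode 1–2 mm above the arc I had planned.
- **Left tap:** The first tap pushed harder than I meant to (47 N at the wrist, through the bar). It tilted the bar a few degrees in the grip, and I allowed for that afterwards.
- **Clutter:** I did not compare it before and after. It looked undisturbed wherever it showed in the pictures.

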